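# Snap a battery cell into the test jig and latch its sprung contact

### The arm

A 6-joint arm with a two-finger parallel gripper is mounted at the origin on the work surface. World frame = base frame: x ahead of the robot, y to its left, z up, the work surface at z = 0. Lengths are in m, angles in rad, forces in N, time in s.
With the tool pointing down it reaches from about 0.425 to 0.95 m from the base axis. Payload 3.5 kg.
Tool frame: the origin (TCP) lies midway between the tips of the shut fingers; the grasp point (between the pads) lies 19 mm behind it; z points along the fingers, y is the line along which they close (so a half turn about z gives the same grasp; the last joint's range is limited). The gripper opens to 85 mm and grips with 20 to 120 N. Pads are 22 mm wide; open, the fingers measure 114 mm over their backs; the gripper's body (76 mm by 85 mm) begins 54 mm behind the grasp point. The pads swing forward as they close: fully open they stand 13 mm farther back than shut.
Start: joints at [0.973, 0.286, 1.577, -0, 1.279, -0.15], TCP at [0.292, 0.608, 0.197] pointing down, gripper open.
Joint ranges: [-2.77, 2.77], [-0.9, 2.22], [0.21, 2.48], [-1.53, 4.67], [0.24, 2.81], [-2.84, 2.84]. Speed limits (rad/s): [2.79, 2.79, 3.14, 3.14, 3.14, 3.14].

### API

Orientations are given as a unit quaternion [x, y, z, w].
In Python, from plant import * gives the robot as it stands.
- The arm moves only by the tool move_arm, never from a script. Its argument "moves" is a list of rows, each a list of 3 entries, a list of its own where there are three numbers: the opening, from 0 (shut) to 1 (fully open), then the shift along the tool's x, y, z in m, then the turn, a rotation vector about the tool's x, y, z in rad. A call has exactly 10 rows; each row shifts and turns the commanded pose from where the row before left it, along the tool's axes as they then stand; what a row does not reach is not made up. A row lasts 1/12 s, in which the tool goes at most 41.7 mm and 7.16 degrees, less where a joint would pass 70% of its speed; a pose out of reach is approached as far as the arm can. A call is refused whole if a number of a shift passes 0.0417 or a number of a turn 0.125, either way. A call with a gripper value outside its range is refused whole. The fingers move at their own pace and stop on an object; "grip_force" is the grip in N (left out, the last holds). Time passes only in rows, so rows that do not move let the fingers close, or fill a call up. It gives the time, the measured TCP pose, the force, the opening and the grip force at its end, in the units of the state.
- get_state(): the state, without advancing time (a new reading comes with each control period).
- read_camera(name): name is "scene" or "side" or "wrist"; returns the picture (420x560x3 uint8, red, green, blue); there is no depth.
- camera_params(name): a dict with "fx", "fy", "cx", "cy" (pixels), "k1" (the pictures are not rectified: a ray, as slopes to the right and down, at radius r is drawn at 1 + k1 r^2 times it, then the intrinsics apply), "rvec" (rotation vector, rad) and "tvec" (3), from world to camera coordinates, as OpenCV has them; the wrist camera has in their place "tool_from_camera" (4x4, takes a point from camera to tool coordinates, whose origin is the TCP and whose axes are the flange's). Camera axes: x right, y down, z forward; pixel columns grow to the right and rows downward; lengths in m; the calibration is good to about 2 mm. A picture is of the moment at which its call begins: read the wrist's pose just before it. camera_params takes no time and is no camera call.
- sign_off(): hands the job in; it is judged then, once.
The state is a dict: "time": time; "qpos": joint angles; "dq": joint speeds; "joint_efforts": joint torques, N m; "eef_pos": TCP position; "tcp_rot": TCP orientation; "contact_force": force on the tool from outside, world axes, zero at the start; "wrist_torque": the same for the moment, N m; "opening": opening from 0.0 (shut) to 1.0 (fully open); "finger_force": force on a finger pad.
Only numpy, scipy, OpenCV 4.12 (cv2) and the standard library are available. Lean on these libraries where they do the work, as an engineer would, in place of code of your own. Each camera call takes 0.05 s, during which the arm holds its last target. There are 200 camera calls.

### The job

Take the yellow battery cell from the rack, lay it on the jig's brass spring clips with its red-banded plus end towards the jig's red end stop, and press it fully home until the clips snap around it. Then push the jig's white tab towards the cell until the sprung contact slide clicks into its catch and stays there with its probe on the cell's end. Let go of everything, leave the grey cell in the rack and do not disturb the other things on the bench.

Things in the scene. Friction and masses are not known exactly. Their poses are not given: they have to be found in the camera images.
- cell_mid (a point): Centre of the yellow battery cell: a level cylinder 26 mm in diameter, 65 mm long, 90 g; its y axis runs along it to the plus end (it may be rolled about it). It starts in one of the rack's V-supports, centre 36 mm above the bench; the middle 36 mm of its length is free for fingers on both sides and down to 6 mm above the bench.
- cell_plus (a point): Tip of the yellow cell's plus end: a steel nub, 9 mm across and 2 mm long, 34.5 mm from the cell's centre; a red band 9 mm wide, beginning 2 mm short of that end, marks this end. The other end is flat bare steel.
- spare_mid (a point): Centre of the other, grey cell, of the same size, lying parallel to the yellow one in the rack's other support, 95 mm away side by side. Stays in the rack.
- rack: Black rack plate, 175 x 75 x 6 mm, fixed to the bench; origin under its centre, two V-supports at +-47.5 mm along its x, which hold the cells along its y. Which cell lies in which support varies.
- seat (a point): Where the centre of the fully seated cell belongs in the fixed jig, 40 mm above the bench. y: along the cell's axis, from the white tab to the red end stop; x: level, across; z: up. A cell laid on the clips' lips rests with its centre 18 mm above this point; some 12 to 15 N presses it down those 18 mm onto V-supports, where the clips snap over it and hold it.
- jig: Fixed grey test jig; origin on the bench below the seat, axes as the seat's. Base 110 mm along x, y -125 to 75 mm, 12 mm high. Two pairs of brass spring clips at y = +-23 mm, 8 mm wide (38 mm free between), lips flare to x = +-21, z = 59 mm. Red end stop: face at y = 39, top z = 55 mm. Black probe guide: face at y = -37, top z = 53 mm. The cell goes between with 4.5 mm to spare at each end.
- tab (a point): Centre of the outer face (away from the cell) of the white upright tab on the contact slide, 60 mm above the bench, 86 mm from the seat towards its -y when the slide is back. Tab 30 mm wide along x, 6 mm thick, top 15 mm above this point; the black slide block sticks out 10 mm beyond the face from 23 mm below this point. Pushing moves it along the seat's +y. Axes as the seat's.
- contact_slide (a joint): Travel of the contact slide towards the cell, in m: 0 back, stop at 0.018. A spring pushes it back with 4 to 8 N; with the catch some 13 N at 3 to 8 mm. Once the travel passes 0.0145 the steel catch at its +x side drops behind its tooth and then holds it near 0.014; let go earlier, it snaps back to 0.
- probe (a joint): How far the brass probe on the slide's nose is pushed in by the cell's end, in m: 0 when free, up to 0.018; about 0.007 with a well-seated cell and the slide latched.
- board: Green circuit board, 100 x 160 mm, 12 mm high with parts, loose at the back of the bench; bystander. Origin under its centre.
- spool: Spool of solder, 60 mm across, 50 mm high, loose at the back; bystander. Origin under its centre.
- driver: Orange screwdriver, lying loose at the back; bystander.
- meter: Yellow and black hand multimeter, 150 x 75 x 38 mm, lying loose at the back; bystander. Origin under its centre.
- flux: Small amber jar, 40 mm across, 70 mm high, standing loose near the robot on its left; bystander. Origin under its centre.
Mind the look-alikes: they are no part of the job. What is shaped like the jig but purple or turquoise is not meant. There is more than one size of the part that bears cell_mid; the job needs the smaller.

How it is judged:
On the way, in this order (a step that is already met when the one before it is completed fails the run):
1. the yellow cell is pressed home in the clips, plus end to the red end stop (z of cell_mid in the frame of seat between -0.003 and 0.003 m and x of cell_mid in the frame of seat between -0.003 and 0.003 m and y of cell_mid in the frame of seat between -0.006 and 0.006 m and angle between the y axis of cell_mid and the y axis of seat, either way round below 0.09 rad and y of cell_plus in the frame of seat above 0.025 m), for 0.2 s.
2. the contact slide is pushed past its catch with the probe on the cell (value of joint contact_slide above 0.0125 m and value of joint probe above 0.0015 m), for 0.2 s.
At the end, for the whole second after the job is handed in: Yellow cell in the clips: centre within 3 mm of the seat across and in height, 6 mm along, axis within 0.09 rad, plus end to the red stop; slide latched (travel over 12.5 mm), probe pushed in over 1.5 mm; grey cell within 15 mm, other loose things within 30 mm of their starts (all of step 1 and all of step 2 and distance of spare_mid from where it was at the start of the episode below 0.015 m and distance of each of board, spool, driver, meter, flux from where it was at the start of the episode below 0.03 m); the robot touches nothing.
It fails at once if the grey cell is taken out of its place (distance of spare_mid from where it was at the start of the episode above 0.03 m).
It fails at once if a bystander on the bench is shoved or knocked over (distance of any of board, spool, driver, meter, flux from where it was at the start of the episode above 0.05 m).
It also fails if it takes over 51 s, if anything falls off the work surface, if the arm or the gripper's body presses on something with over 40 N, if the wrist force passes 120 N, or if a joint passes its speed limit or range.

## Working session

There is one attempt and no reset: what is moved stays moved. The work goes in short steps, Python scripts to look and compute and a tool call to move; the robot and the scene stay as the last step left them, time stands still between calls to the robot, and variables do not carry over. Pictures are saved under pics/ and viewed, at most 10 in all, crops included, and the job is handed in when it is done.

Besides the shell and the picture viewer there is one more tool, called after ">>>" as name(argument=value, ...) on one line, values as JSON. move_arm: Moves the arm, as the interface text tells. Its arguments: {"type":"object","properties":{"moves":{"type":"array"},"grip_force":{"type":"number"}},"required":["moves"]}

```bash
mkdir -p pics; ls; python3 - <<'E'
from plant import *
import cv2,numpy as np
a=read_camera("scene");b=read_camera("side")
cv2.imwrite("pics/scene.png",a[:,:,::-1]);cv2.imwrite("pics/side.png",b[:,:,::-1])
for n in("scene","side","wrist"):print(n,camera_params(n))
s=get_state();print(s)
E
```

```text
pics
scene {'fx': 428.3446880288822, 'fy': 428.3446880288822, 'cx': 279.3417612292522, 'cy': 212.74928551899572, 'k1': -0.032821646926165175, 'rvec': array([ 1.93007371,  1.78307271, -0.59767123]), 'tvec': array([-0.03927874, -0.35972732,  1.44406262])}
side {'fx': 400.93498767601875, 'fy': 400.93498767601875, 'cx': 270.0815719874487, 'cy': 208.9828497309109, 'k1': -0.04233677880310928, 'rvec': array([ 2.25783012, -0.29512492,  0.16007674]), 'tvec': array([-0.44923139,  0.13259622,  1.14740676])}
wrist {'fx': 292.500280596443, 'fy': 292.500280596443, 'cx': 280.1124327784825, 'cy': 208.94592490705125, 'k1': -0.05616868678853651, 'tool_from_camera': array([[-6.95804312e-04, -9.45160123e-01, -3.26606579e-01,
         8.24366766e-02],
       [ 9.99999700e-01, -5.46957968e-04, -5.47573913e-04,
        -8.07481343e-04],
       [ 3.38904956e-04, -3.26606863e-01,  9.45160221e-01,
        -1.76534680e-01],
       [ 0.00000000e+00,  0.00000000e+00,  0.00000000e+00,
         1.00000000e+00]])}
{'time': 0.1, 'qpos': array([ 9.73024480e-01,  2.87080797e-01,  1.57805704e+00,  1.68209017e-05,
        1.27858284e+00, -1.50004145e-01]), 'dq': array([-0.00025838, -0.00192256, -0.00441619,  0.00117118, -0.00164902,
       -0.00223407]), 'joint_efforts': array([ 1.87052450e-03, -4.07295871e+01, -2.93699205e+01, -9.01252747e-05,
        3.40412837e-03,  1.27745654e-06]), 'eef_pos': array([0.2918338 , 0.60790811, 0.19596877]), 'tcp_rot': array([ 2.22020453e-01,  9.75041428e-01, -9.87566540e-04, -3.96113507e-04]), 'contact_force': array([ 0.18596173, -0.25926055,  0.3265216 ]), 'wrist_torque': array([-0.03349967, -0.00918773,  0.04198161]), 'finger_force': 0.0, 'opening': 0.9987981778758195}
```

View pics/scene.png

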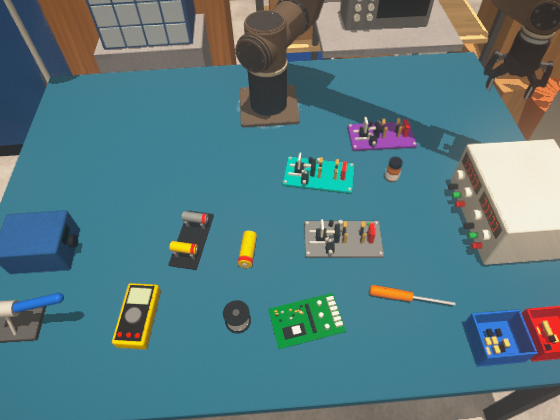

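View pics/side.png

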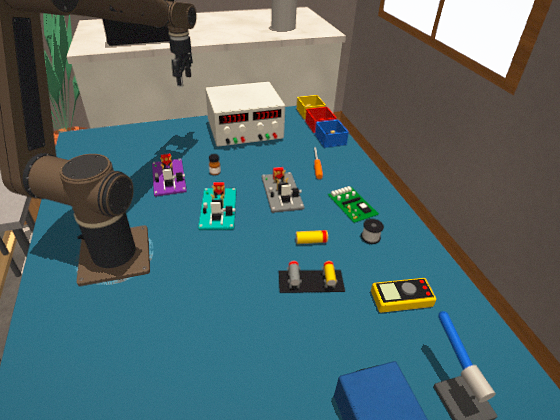

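```bash
cat > h.py <<'E'
import numpy as np,cv2
from scipy.spatial.transform import Rotation as R
from plant import *
def cam(name,st=None):
    """returns K,k1,Rwc(cam->world),origin"""
    p=camera_params(name)
    if name=="wrist":
        T=np.eye(4);T[:3,:3]=R.from_quat(st["tcp_rot"]).as_matrix();T[:3,3]=st["eef_pos"]
        M=T@p["tool_from_camera"];return p,M[:3,:3],M[:3,3]
    r=cv2.Rodrigues(p["rvec"])[0];return p,r.T,-r.T@p["tvec"]
def ray(c,uv):
    p,Rw,o=c
    K=np.array([[p["fx"],0,p["cx"]],[0,p["fy"],p["cy"]],[0,0,1]])
    n=cv2.undistortPoints(np.array([[uv]],float),K,np.array([p["k1"],0,0,0,0]))[0,0]
    return o,Rw@np.array([n[0],n[1],1])
def plane(c,uv,z):
    o,d=ray(c,uv);return o+d*(z-o[2])/d[2]
def proj(c,P):
    p,Rw,o=c;q=Rw.T@(np.asarray(P)-o);n=q[:2]/q[2];n=n*(1+p["k1"]*(n@n));return np.array([p["fx"]*n[0]+p["cx"],p["fy"]*n[1]+p["cy"]])
def tri(rays):
    A=0;b=0
    for o,d in rays:
        d=d/np.linalg.norm(d);M=np.eye(3)-np.outer(d,d);A=A+M;b=b+M@o
    return np.linalg.solve(A,b)
def blobs(img,lo,hi,roi,amin=8):
    x0,y0,x1,y1=roi;h=cv2.cvtColor(img,cv2.COLOR_RGB2HSV)[y0:y1,x0:x1]
    m=cv2.inRange(h,lo,hi)
    n,l,s,c=cv2.connectedComponentsWithStats(m)
    return [(c[i]+[x0,y0],s[i,4],s[i,:4]+[x0,y0,0,0]) for i in range(1,n) if s[i,4]>=amin],m
E
python3 - <<'E'
from h import *
a=cv2.imread("pics/scene.png");b=cv2.imread("pics/side.png")
c1=cv2.resize(a[200:275,165:395],(782,255),interpolation=cv2.INTER_CUBIC)
c2=cv2.resize(b[160:300,200:400],(480,336),interpolation=cv2.INTER_CUBIC)
o=np.zeros((591,782,3),np.uint8);o[:255]=c1;o[255:591,:480]=c2;cv2.imwrite("pics/crop1.png",o)
a=a[:,:,::-1].copy();b=b[:,:,::-1].copy()
cs,cd=cam("scene"),cam("side")
print(cs[2],cd[2])
for n,im,c,rois in(("scene",a,cs,[(165,200,270,275),(300,215,390,262)]),("side",b,cd,[(270,225,350,295),(258,160,305,215)])):
  for roi in rois:
    for col,lo,hi in(("yel",(18,120,100),(35,255,255)),("red",(0,150,80),(8,255,255))):
      for p,A,s in blobs(im,lo,hi,roi)[0]:print(n,col,p.round(1),A,s,plane(c,p,.04).round(3))
print("rack corners scene z.006",[plane(cs,u,.006).round(3) for u in((190,209),(214,212),(197,267),(169,262))])
print("jig corners scene z.012",[plane(cs,u,.012).round(3) for u in((308,221),(381,222),(383,257),(304,256))])
print([plane(cs,u,.02).round(3) for u in((393,170),(237,318),(390,294),(307,320),(247,249))])
E
```

```text
[ 1.14179682 -0.02959842  0.95482322] [ 0.21025521 -0.8779866   0.84903778]
scene yel [247.8 243.7] 339 [239 231  17  27] [ 0.565 -0.081  0.04 ]
scene yel [180.2 246.6] 213 [170 241  22  13] [ 0.56  -0.251  0.04 ]
scene yel [195. 249.] 22 [194 244   4  11] [ 0.57  -0.214  0.04 ]
scene yel [244.8 263.3] 70 [238 260  14   8] [ 0.621 -0.09   0.04 ]
scene red [203.2 217.9] 28 [202 214   4   9] [ 0.476 -0.196  0.04 ]
scene red [192.1 248.6] 34 [190 244   5  10] [ 0.568 -0.221  0.04 ]
scene red [245.3 258.3] 52 [239 256  14   7] [ 0.607 -0.089  0.04 ]
scene yel [344.7 223.7] 18 [343 221   4   6] [0.526 0.171 0.04 ]
scene yel [362.7 224.1] 18 [361 221   4   7] [0.531 0.217 0.04 ]
scene yel [344.8 237.2] 26 [343 233   5  10] [0.567 0.164 0.04 ]
scene yel [363.  237.4] 22 [361 233   5  10] [0.571 0.21  0.04 ]
scene red [371.5 232.1] 92 [369 223   6  20] [0.557 0.235 0.04 ]
side yel [309.1 236.7] 320 [296 230  27  14] [ 0.554 -0.106  0.04 ]
side yel [329.5 272.6] 169 [324 264  13  20] [ 0.56  -0.248  0.04 ]
side red [324.  235.7] 35 [322 230   4  12] [ 0.597 -0.112  0.04 ]
side red [293.  262.5] 21 [289 261   9   4] [ 0.478 -0.189  0.04 ]
side red [327.3 262.4] 20 [324 261   8   5] [ 0.568 -0.213  0.04 ]
side yel [277.1 183.1] 15 [276 179   3  11] [0.536 0.168 0.04 ]
side yel [285.6 179.9] 9 [283 178   5   5] [0.569 0.178 0.04 ]
side red [278.4 172.1] 58 [273 168  10  11] [0.559 0.229 0.04 ]
side red [273.4 176. ] 8 [273 173   2   6] [0.535 0.211 0.04 ]
rack corners scene z.006 [array([ 0.417, -0.24 ,  0.006]), array([ 0.434, -0.173,  0.006]), array([ 0.603, -0.213,  0.006]), array([ 0.582, -0.285,  0.006])]
jig corners scene z.012 [array([0.49 , 0.08 , 0.012]), array([0.51 , 0.274, 0.012]), array([0.616, 0.257, 0.012]), array([0.596, 0.058, 0.012])]
[array([0.337, 0.346, 0.02 ]), array([ 0.752, -0.114,  0.02 ]), array([0.722, 0.249, 0.02 ]), array([0.77 , 0.046, 0.02 ]), array([ 0.569, -0.085,  0.02 ])]
```

View pics/crop1.png

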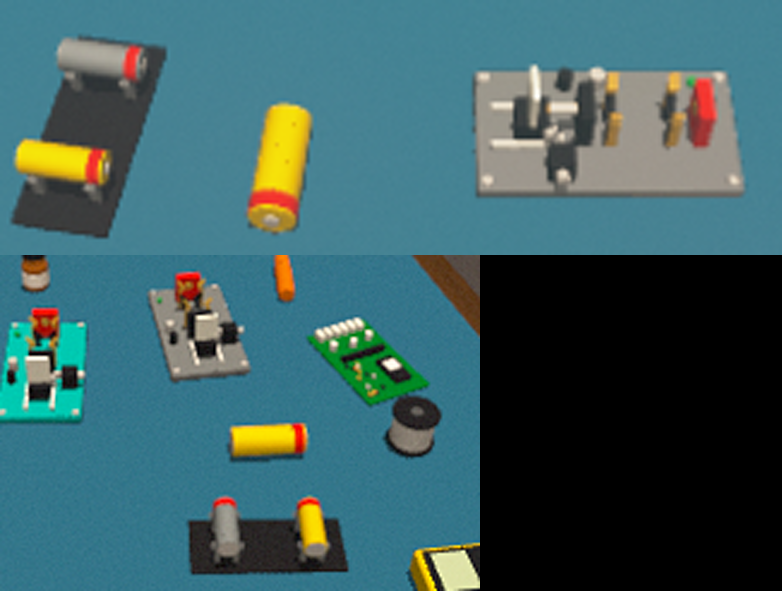

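The crop confirms the candidates. There are two yellow cells: the one in the rack at scene (183,248), and the thicker loose one at (247,249), with studs. The rack one fits because it's the smaller and sits in a V-support, with its red band to the right. There are three jigs: grey (343,238), turquoise (319,174) and purple (381,134). The grey one is meant.

First I'll turn in place, then go over the grey jig.

>>> move_arm(moves=[[0.8, [0, 0, 0], [0, 0, 0.1225]], [0.8, [0, 0, 0], [0, 0, 0.1225]], [0.8, [0, 0, 0], [0, 0, 0.1225]], [0.8, [0, 0, 0], [0, 0, 0.1225]], [0.8, [0, 0, 0], [0, 0, 0.1225]], [0.8, [0, 0, 0], [0, 0, 0.1225]], [0.8, [0, 0, 0], [0, 0, 0.1225]], [0.8, [0, 0, 0], [0, 0, 0.1225]], [0.8, [0, 0, 0], [0, 0, 0.1225]], [0.8, [0, 0, 0], [0, 0, 0.1225]]], grip_force=60)

```text
time: 0.93
eef_pos: [0.292, 0.6081, 0.1964]
tcp_rot: [0.744, 0.668, -0.001, 0.0]
contact_force: [-0.0, -0.7, 1.5]
opening: 0.799
finger_force: 0.0
```

```bash
cat >> h.py <<'E'
def delta(tgt,hx=None):
    """shift in tool axes to world target; turn about tool z so that tool x has world heading hx (deg)"""
    s=get_state();r=R.from_quat(s["tcp_rot"]);X=r.as_matrix()[:,0]
    print("t",round(s["time"],2),"pos",s["eef_pos"].round(4),"xhead",np.degrees(np.arctan2(X[1],X[0])).round(2),"F",s["contact_force"].round(1),"op",round(s["opening"],3),"tilt",r.as_matrix()[2].round(4))
    print("shift tool",r.inv().apply(np.asarray(tgt)-s["eef_pos"]).round(4))
    if hx is not None:print("turn z",round(np.arctan2(X[1],X[0])-np.radians(hx),4))
E
python3 - <<'E'
from h import *
delta([.5555,.192,.2],84.1)
E
```

```text
t 0.93 pos [0.292  0.6081 0.1964] xhead 83.81 F [-0.  -0.7  1.5] op 0.799 tilt [-1.3e-03 -6.0e-04 -1.0e+00]
shift tool [-0.3852  0.3068 -0.0033]
turn z -0.0051
```

>>> move_arm(moves=[[0.8, [-0.031, 0.0247, 0], [0, 0, 0]], [0.8, [-0.031, 0.0247, 0], [0, 0, 0]], [0.8, [-0.031, 0.0247, 0], [0, 0, 0]], [0.8, [-0.031, 0.0247, 0], [0, 0, 0]], [0.8, [-0.031, 0.0247, 0], [0, 0, 0]], [0.8, [-0.031, 0.0247, 0], [0, 0, 0]], [0.8, [-0.031, 0.0247, 0], [0, 0, 0]], [0.8, [-0.031, 0.0247, 0], [0, 0, 0]], [0.8, [-0.031, 0.0247, 0], [0, 0, 0]], [0.8, [-0.031, 0.0247, 0], [0, 0, 0]]])

```text
time: 1.77
eef_pos: [0.5067, 0.273, 0.1968]
tcp_rot: [0.742, 0.67, -0.0, -0.0]
contact_force: [1.2, -0.2, 0.2]
opening: 0.803
finger_force: 0.0
```

>>> move_arm(moves=[[0.8, [-0.025, 0.02, 0], [0, 0, 0]], [0.8, [-0.025, 0.02, 0], [0, 0, 0]], [0.8, [-0.025, 0.02, 0], [0, 0, 0]], [0.8, [0, 0, 0], [0, 0, 0]], [0.8, [0, 0, 0], [0, 0, 0]], [0.8, [0, 0, 0], [0, 0, 0]], [0.8, [0, 0, 0], [0, 0, 0]], [0.8, [0, 0, 0], [0, 0, 0]], [0.8, [0, 0, 0], [0, 0, 0]], [0.8, [0, 0, 0], [0, 0, 0]]])

```text
time: 2.6
eef_pos: [0.558, 0.195, 0.1973]
tcp_rot: [0.742, 0.671, 0.0, -0.0]
contact_force: [0.1, -0.7, -0.1]
opening: 0.804
finger_force: 0.0
```

```bash
python3 - <<'E'
from h import *
import pickle
delta([.5555,.192,.2],84.1)
s=get_state();im=read_camera("wrist");pickle.dump((s,im),open("w1.pkl","wb"))
cv2.imwrite("pics/w1.png",im[:,:,::-1])
E
```

```text
t 2.6 pos [0.558  0.195  0.1973] xhead 84.24 F [ 0.1 -0.7 -0.1] op 0.804 tilt [ 1.e-04  0.e+00 -1.e+00]
shift tool [-0.0033 -0.0022 -0.0027]
turn z 0.0024
```

View pics/w1.png

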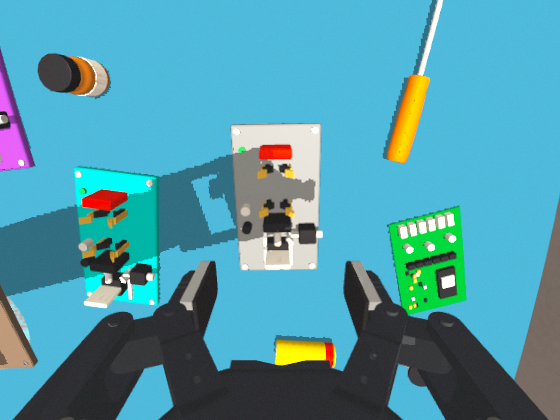

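The wrist view shows the grey jig upright, with its plate spanning about (233,125) to (321,270) and the red stop at (276,152). The clips are at (262..290,172) and (262..290,210), and the white tab is at (278,255). The jig points as I estimated. Now measuring it precisely.

```bash
python3 - <<'E'
from h import *
import pickle
s,im=pickle.load(open("w1.pkl","rb"));c=cam("wrist",s)
h=cv2.cvtColor(im,cv2.COLOR_RGB2HSV)
m=(((h[:,:,1]<110)|(h[:,:,0]<80)|(h[:,:,0]>125))*255).astype(np.uint8)
P=lambda u:plane(c,u,.012)[:2]
L=[];Rr=[];T=[];B=[]
def edge(line):
    """(first,last) of mask run"""
    i=np.where(line>0)[0];return i[0],i[-1]+0
for v in list(range(135,160))+list(range(200,220)):
    a,b=edge(m[v,215:335]);L.append(P((a+215-.5,v)));Rr.append(P((b+215+.5,v)))
for u in range(242,312):
    a,b=edge(m[105:285,u]);T.append(P((u,a+105-.5)));B.append(P((u,b+105+.5)))
def fit(p):
    p=np.array(p,float);x,y,a,b=cv2.fitLine(p.astype(np.float32),cv2.DIST_HUBER,0,1e-4,1e-4).ravel();return np.array([a,b]),np.array([x,y]),
lines=[fit(p) for p in(L,Rr,T,B)]
for l in lines:print(np.degrees(np.arctan2(l[0][1],l[0][0]))%180,l[1])
def X(l,k):
    t=np.linalg.solve(np.c_[l[0],-k[0]],k[1]-l[1]);return l[1]+t[0]*l[0]
C=[X(lines[i],lines[j]) for i,j in((0,2),(1,2),(1,3),(0,3))]
print("corners",np.round(C,4),[np.linalg.norm(C[i]-C[(i+1)%4]).round(4) for i in range(4)])
top=(C[0]+C[1])/2;bot=(C[2]+C[3])/2;d=(top-bot)/np.linalg.norm(top-bot)
print("head",np.degrees(np.arctan2(d[1],d[0])),"seat from plate",(bot+d*.125),(top-d*.075))
for col,lo,hi,z in(("brass",(14,80,60),(32,255,255),.059),("red",(0,150,80),(8,255,255),.055),("red",(172,150,80),(180,255,255),.055)):
  for p,A,q in blobs(im,lo,hi,(235,130,320,240))[0]:print(col,p.round(1),A,q,plane(c,p,z).round(4))
seat=np.array([.5555,.192]);print()
E
```

```text
22.077385 [0.08828879 0.99609494]
17.98049 [0.08719286 0.99619144]
24.939634 [ 0.99670917 -0.08106069]
7.0832214 [ 0.99677235 -0.08028018]
corners [[25.3223 11.231 ]
 [10.7661  4.462 ]
 [-5.8518 -0.9313]
 [-4.1389 -0.7184]] [np.float32(16.0531), np.float32(17.4712), np.float32(1.7262), np.float32(31.7923)]
head 20.624657 seat from plate [-4.878367  -0.7808267] [17.974018  7.820047]
brass [262.1 172.6] 109 [257 164  11  15] [0.5414 0.2128 0.059 ]
brass [289.  172.4] 103 [284 164  11  15] [0.5707 0.2101 0.059 ]
brass [289.2 211.1] 98 [285 199  10  19] [0.5669 0.1654 0.059 ]
brass [263.5 211. ] 112 [259 200  10  19] [0.5376 0.1685 0.059 ]
red [274.9 151.7] 453 [259 145  33  15] [0.5577 0.2334 0.055 ]
```

```bash
cat > plate.py <<'E'
from h import *
import pickle
def fit(p):
    a,b,x,y=cv2.fitLine(np.array(p,np.float32),cv2.DIST_HUBER,0,1e-4,1e-4).ravel();return np.array([a,b]),np.array([x,y])
def X(l,k):
    t=np.linalg.solve(np.c_[l[0],-k[0]],k[1]-l[1]);return l[1]+t[0]*l[0]
def corners(L,Rr,T,B):
    l=[fit(p) for p in(L,Rr,T,B)]
    print("headings",[round(np.degrees(np.arctan2(k[0][1],k[0][0]))%180,2) for k in l])
    C=[X(l[i],l[j]) for i,j in((0,2),(1,2),(1,3),(0,3))]
    print("corners",np.round(C,4).tolist(),[np.linalg.norm(C[i]-C[(i+1)%4]).round(4) for i in range(4)]);return C
E
python3 - <<'E'
from plate import *
s,im=pickle.load(open("w1.pkl","rb"));c=cam("wrist",s)
h=cv2.cvtColor(im,cv2.COLOR_RGB2HSV)
m=(h[:,:,1]<110)|(h[:,:,0]<80)|(h[:,:,0]>125)
P=lambda u:plane(c,u,.012)[:2]
E=lambda q:(np.where(q)[0][0]-.5,np.where(q)[0][-1]+.5)
L=[];Rr=[];T=[];B=[]
for v in list(range(135,160))+list(range(200,220)):
    a,b=E(m[v,215:335]);L.append(P((a+215,v)));Rr.append(P((b+215,v)))
for u in range(242,312):
    a,b=E(m[105:285,u]);T.append(P((u,a+105)));B.append(P((u,b+105)))
C=corners(L,Rr,T,B)
top=(C[0]+C[1])/2;bot=(C[2]+C[3])/2;d=(top-bot)/np.linalg.norm(top-bot)
seat=.625*top+.375*bot
print("head",np.degrees(np.arctan2(d[1],d[0])),"seat",seat)
y=d;x=np.array([d[1],-d[0]])
for k,z in(((274.9,151.7),.055),((262.1,172.6),.055),((289,172.4),.055),((289.2,211.1),.055),((263.5,211),.055)):
    q=plane(c,k,z)[:2]-seat;print(k,"jig xy",(q@x).round(4),(q@y).round(4))
E
```

```text
headings [np.float32(84.93), np.float32(85.0), np.float32(175.35), np.float32(175.4)]
corners [[0.5056999921798706, 0.26579999923706055], [0.6148999929428101, 0.25690001249313354], [0.5975000262260437, 0.05810000002384186], [0.48809999227523804, 0.06700000166893005]] [np.float32(0.1096), np.float32(0.1995), np.float32(0.1098), np.float32(0.1996)]
head 84.96633 seat [0.5537389  0.18680377]
(274.9, 151.7) jig xy -0.0002 0.0468
(262.1, 172.6) jig xy -0.0148 0.024
(289, 172.4) jig xy 0.0149 0.0238
(289.2, 211.1) jig xy 0.015 -0.0216
(263.5, 211) jig xy -0.0147 -0.0211
```

>>> move_arm(moves=[[0.8, [-0.0405, 0.004, 0], [0, 0, 0]], [0.8, [-0.0405, 0.004, 0], [0, 0, 0]], [0.8, [-0.0405, 0.004, 0], [0, 0, 0]], [0.8, [-0.0405, 0.004, 0], [0, 0, 0]], [0.8, [-0.0405, 0.004, 0], [0, 0, 0]], [0.8, [-0.0405, 0.004, 0], [0, 0, 0]], [0.8, [-0.0405, 0.004, 0], [0, 0, 0]], [0.8, [-0.0405, 0.004, 0], [0, 0, 0]], [0.8, [-0.0405, 0.004, 0], [0, 0, 0]], [0.8, [-0.0405, 0.004, 0], [0, 0, 0]]])

```text
time: 3.48
eef_pos: [0.5568, -0.2145, 0.1975]
tcp_rot: [0.742, 0.67, 0.0, 0.0]
contact_force: [0.3, -0.1, 1.3]
opening: 0.803
finger_force: 0.0
```

>>> move_arm(moves=[[0.8, [-0.028, 0, 0], [0, 0, 0]], [0.8, [0, 0, 0], [0, 0, 0.074]], [0.8, [0, 0, 0], [0, 0, 0.074]], [0.8, [0, 0, 0], [0, 0, 0]], [0.8, [0, 0, 0], [0, 0, 0]], [0.8, [0, 0, 0], [0, 0, 0]], [0.8, [0, 0, 0], [0, 0, 0]], [0.8, [0, 0, 0], [0, 0, 0]], [0.8, [0, 0, 0], [0, 0, 0]], [0.8, [0, 0, 0], [0, 0, 0]]])

```text
time: 4.32
eef_pos: [0.5542, -0.2404, 0.1973]
tcp_rot: [0.79, 0.614, 0.0, 0.0]
contact_force: [0.3, 1.1, -0.1]
opening: 0.804
finger_force: 0.0
```

```bash
python3 - <<'E'
from h import *
import pickle
delta([.5555,-.24,.2],75.8)
s=get_state();im=read_camera("wrist");pickle.dump((s,im),open("w2.pkl","wb"))
cv2.imwrite("pics/w2.png",im[:,:,::-1])
E
```

```text
t 4.32 pos [ 0.5542 -0.2404  0.1973] xhead 75.72 F [ 0.3  1.1 -0.1] op 0.804 tilt [-0.e+00  1.e-04 -1.e+00]
shift tool [ 0.0007  0.0012 -0.0027]
turn z -0.0014
```

View pics/w2.png

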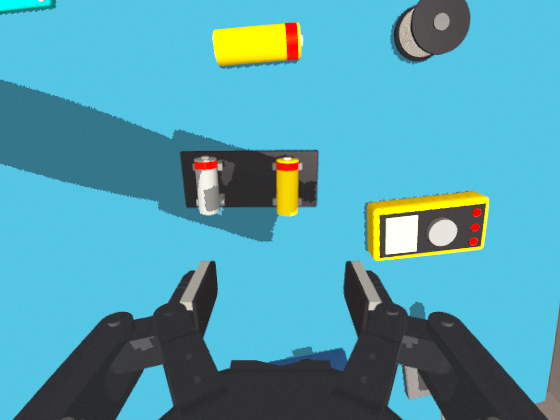

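The view shows the rack, with the yellow cell at (287,185), its red band up at (287,167), and the grey cell at (206,185). The big loose cell is at (258,44).

```bash
python3 - <<'E'
from plate import *
s,im=pickle.load(open("w2.pkl","rb"));c=cam("wrist",s)
h=cv2.cvtColor(im,cv2.COLOR_RGB2HSV)
roi=(268,150,308,222)
by,my=blobs(im,(18,120,90),(35,255,255),roi);br,mr=blobs(im,(0,140,80),(12,255,255),roi)
br+=blobs(im,(170,140,80),(180,255,255),roi)[0]
for p,A,q in by:print("yel",p,A,q)
for p,A,q in br:print("red",p,A,q,plane(c,p,.047).round(4))
M=[];W=[]
for v in range(173,212):
    i=np.where(my[v-150])[0]
    if len(i)<8:continue
    a=plane(c,(268+i[0]-.5,v),.036);b=plane(c,(268+i[-1]+.5,v),.036);M.append((a+b)[:2]/2);W.append(np.linalg.norm(a-b))
d,p=fit(M);d=d*np.sign(d[1]);print("axis head",np.degrees(np.arctan2(d[1],d[0])),"pt",p,"width",np.median(W))
# rack plate edges z=.006, dark mask
m=(h[:,:,2]<75)
E=lambda q:(np.where(q)[0][0]-.5,np.where(q)[0][-1]+.5)
P=lambda u:plane(c,u,.006)[:2]
L=[];Rr=[];T=[];B=[]
for v in range(158,202):
    a,b=E(m[v,170:330]);L.append(P((a+170,v)));Rr.append(P((b+170,v)))
for u in list(range(225,268)):
    a,b=E(m[140:215,u]);T.append(P((u,a+140)));B.append(P((u,b+140)))
C=corners(L,Rr,T,B);ctr=sum(C)/4;xd=(C[1]+C[2]-C[0]-C[3]);xd/=np.linalg.norm(xd)
print("rack ctr",ctr,"head y",np.degrees(np.arctan2(xd[1],xd[0]))+90,"support",ctr+.0475*xd)
for p,A,q in br:
  if A>20:print("centre from band",plane(c,p,.047)[:2]-.026*d)
E
```

```text
yel [287.20408163 160.39795918] 98 [276 158  23   6]
yel [286.96836735 191.75816327] 980 [276 170  23  46]
red [286.51552795 166.31677019] 161 [275 161  24  10] [ 0.5679 -0.2223  0.047 ]
axis head 76.107895 pt [ 0.56157553 -0.2511704 ] width 0.027136370476422027
headings [np.float32(76.12), np.float32(135.65), np.float32(165.52), np.float32(165.67)]
corners [[0.44179999828338623, -0.17730000615119934], [0.5181000232696533, -0.19699999690055847], [0.6234999895095825, -0.3000999987125397], [0.42410001158714294, -0.249099999666214]] [np.float32(0.0787), np.float32(0.1475), np.float32(0.2058), np.float32(0.074)]
rack ctr [ 0.5018812  -0.23088053] head y 75.6274 support [ 0.54789454 -0.2426713 ]
centre from band [ 0.561655   -0.24754868]
```

```bash
python3 - <<'E'
from h import *
delta([.562,-.2475,.015],76.0)
E
```

```text
t 4.37 pos [ 0.5542 -0.2404  0.1973] xhead 75.71 F [-0.1 -1.   0.4] op 0.799 tilt [-1.e-04  1.e-04 -1.e+00]
shift tool [-0.0049  0.0093  0.1823]
turn z -0.0051
```

>>> move_arm(moves=[[0.8, [-0.005, 0.0093, 0], [0, 0, -0.005]], [0.8, [0, 0, 0.03], [0, 0, 0]], [0.8, [0, 0, 0.03], [0, 0, 0]], [0.8, [0, 0, 0.03], [0, 0, 0]], [0.8, [0, 0, 0.03], [0, 0, 0]], [0.8, [0, 0, 0.025], [0, 0, 0]], [0.8, [0, 0, 0.02], [0, 0, 0]], [0.8, [0, 0, 0.017], [0, 0, 0]], [0.8, [0, 0, 0], [0, 0, 0]], [0.8, [0, 0, 0], [0, 0, 0]]])

```text
time: 5.2
eef_pos: [0.5616, -0.2477, 0.0142]
tcp_rot: [0.788, 0.615, -0.0, -0.001]
contact_force: [0.5, 0.7, -0.7]
opening: 0.8
finger_force: 0.0
```

```bash
python3 - <<'E'
from h import *
delta([.562,-.2475,.015],76.0)
E
```

```text
t 5.2 pos [ 0.5616 -0.2477  0.0142] xhead 75.97 F [ 0.5  0.7 -0.7] op 0.8 tilt [ 7.0e-04 -2.2e-03 -1.0e+00]
shift tool [ 0.0003  0.0004 -0.0008]
turn z -0.0006
```

>>> move_arm(moves=[[0.5, [0, 0, 0], [0, 0, 0]], [0.4, [0, 0, 0], [0, 0, 0]], [0.3, [0, 0, 0], [0, 0, 0]], [0, [0, 0, 0], [0, 0, 0]], [0, [0, 0, 0], [0, 0, 0]], [0, [0, 0, 0], [0, 0, 0]], [0, [0, 0, 0], [0, 0, 0]], [0, [0, 0, 0], [0, 0, 0]], [0, [0, 0, 0], [0, 0, 0]], [0, [0, 0, 0], [0, 0, 0]]], grip_force=70)

```text
time: 6.03
eef_pos: [0.5619, -0.2477, 0.0152]
tcp_rot: [0.788, 0.615, -0.0, -0.0]
contact_force: [-0.3, 0.4, -0.1]
opening: 0.005
finger_force: 0.0
```

```bash
python3 - <<'E'
from h import *
import pickle
s=get_state();im=read_camera("wrist");pickle.dump((s,im),open("w3.pkl","wb"))
a=read_camera("scene");b=read_camera("side")
o=np.zeros((600,800,3),np.uint8)
o[:300,:400]=cv2.resize(im[:,:,::-1],(400,300))
o[:300,400:]=cv2.resize(a[180:300,130:290,::-1],(400,300),interpolation=cv2.INTER_CUBIC)
o[300:,:400]=cv2.resize(b[210:330,240:400,::-1],(400,300),interpolation=cv2.INTER_CUBIC)
cv2.imwrite("pics/c3.png",o)
E
```

```text
(no output)
```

View pics/c3.png

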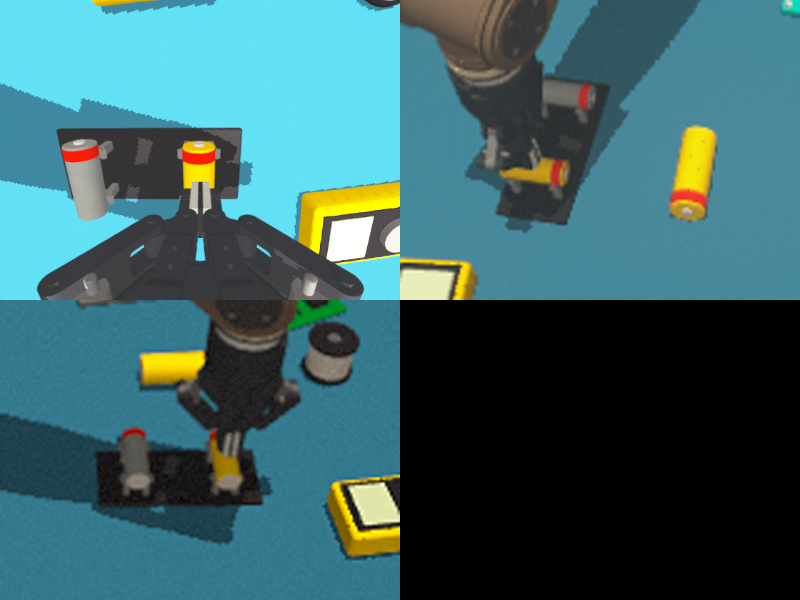

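```bash
python3 - <<'E'
from h import *
import pickle
s,im=pickle.load(open("w3.pkl","rb"));c=cam("wrist",s)
print(s["eef_pos"])
a=read_camera("scene");b=read_camera("side");cs,cd=cam("scene"),cam("side")
red=((0,140,80),(8,255,255));yel=((18,120,90),(35,255,255))
for n,i,k,roi in(("wrist",im,c,(240,180,320,320)),("scene",a,cs,(165,235,215,265)),("side",b,cd,(315,250,350,295))):
  for col,r in(("red",red),("yel",yel)):
    for p,A,q in blobs(i,*r,roi)[0]:print(n,col,p.round(1),A,q,plane(k,p,.047).round(4))
print("TCP proj scene",proj(cs,s["eef_pos"]),"side",proj(cd,s["eef_pos"]))
for z in(.04,.06):print(z,proj(cs,[.562,-.2475,z]),proj(cd,[.562,-.2475,z]))
o=np.zeros((600,800,3),np.uint8)
o[:,:420]=cv2.resize(im[180:330,228:333,::-1],(420,600),interpolation=cv2.INTER_CUBIC)
o[:300,420:800]=cv2.resize(a[215:275,160:236,::-1],(380,300),interpolation=cv2.INTER_CUBIC)
o[300:,420:800]=cv2.resize(b[245:305,296:372,::-1],(380,300),interpolation=cv2.INTER_CUBIC)
cv2.imwrite("pics/c4.png",o)
E
```

```text
[ 0.56186371 -0.24773705  0.01515133]
wrist red [277.9 220.6] 681 [255 208  47  22] [ 0.5687 -0.2221  0.047 ]
wrist yel [277.9 206.3] 564 [255 197  47  18] [ 0.5707 -0.2144  0.047 ]
wrist yel [277.6 243.7] 1342 [255 225  47  40] [ 0.5652 -0.2352  0.047 ]
scene red [192.  248.6] 36 [190 244   5  10] [ 0.5726 -0.2199  0.047 ]
scene yel [182.2 248.7] 121 [170 243  21  11] [ 0.5708 -0.2443  0.047 ]
scene yel [195.2 248.7] 22 [194 244   4  10] [ 0.5737 -0.2119  0.047 ]
side red [325.  263.3] 9 [324 262   3   4] [ 0.5577 -0.2197  0.047 ]
side yel [329.1 275. ] 108 [324 266  13  18] [ 0.5532 -0.2606  0.047 ]
TCP proj scene [183.5537158  252.24260945] side [328.98659334 278.57628804]
0.04 [181.69317277 247.19792598] [330.06113338 272.39566555]
0.06 [180.07049404 242.96552495] [330.93720079 267.34393212]
```

View pics/c4.png

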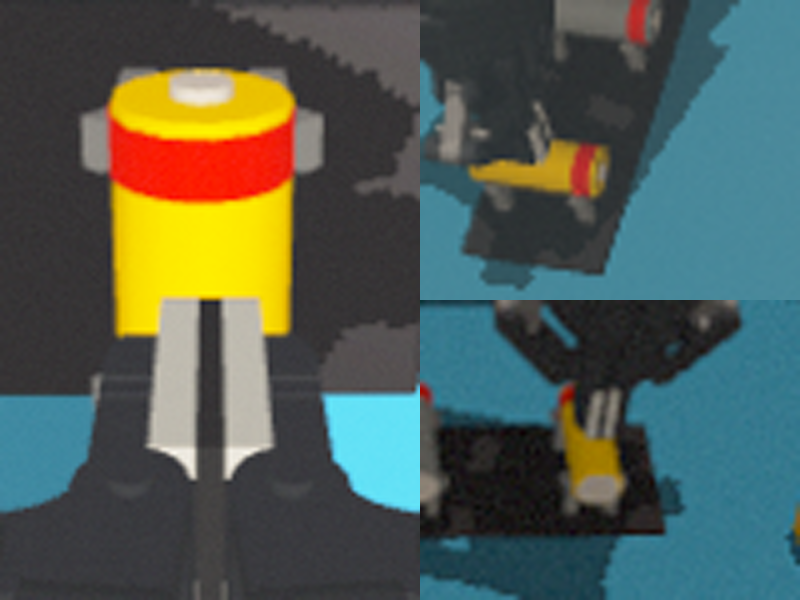

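The cell hasn't moved (band still at scene (192,248.6)), and the shut fingers stand right above it. So the real fingertips are several centimetres behind the reported TCP. I'll work out where they are by intersecting the rays with the finger plane (tool y=0).

```bash
python3 - <<'E'
from h import *
import pickle
s,im=pickle.load(open("w3.pkl","rb"));Rm=R.from_quat(s["tcp_rot"]).as_matrix();p=s["eef_pos"]
for n,c,uvs in(("wrist",cam("wrist",s),[(280,255),(280,294)]),("scene",cam("scene"),[(184,246.5),(184.5,236)]),("side",cam("side"),[(332,272.4),(332.8,263.5)])):
  for uv in uvs:
    o,d=ray(c,uv);o=Rm.T@(o-p);d=Rm.T@d
    q=o-d*o[1]/d[1] if n!="wrist" else None
    if n=="wrist":
      for x in(.011,.0):print(n,uv,"x",x,(o+d*(x-o[0])/d[0]).round(4))
    else:print(n,uv,q.round(4))
E
```

```text
wrist (280, 255) x 0.011 [ 0.011   0.0015 -0.0412]
wrist (280, 255) x 0.0 [ 0.      0.0015 -0.0205]
wrist (280, 294) x 0.011 [ 0.011   0.0015 -0.075 ]
wrist (280, 294) x 0.0 [ 0.      0.0015 -0.0595]
scene (184, 246.5) [ 0.0073  0.     -0.0299]
scene (184.5, 236) [ 0.0191  0.     -0.0811]
side (332, 272.4) [-0.0186  0.     -0.0467]
side (332.8, 263.5) [-0.0113  0.     -0.0726]
```

>>> move_arm(moves=[[0.65, [0, -0.001, 0], [0, 0, 0]], [0.65, [0, 0, 0], [0, 0, 0]], [0.65, [0, 0, 0], [0, 0, 0]], [0.65, [0, 0, 0], [0, 0, 0]], [0.65, [0, 0, 0], [0, 0, 0]], [0.65, [0, 0, 0.005], [0, 0, 0]], [0.65, [0, 0, 0.005], [0, 0, 0]], [0.65, [0, 0, 0.005], [0, 0, 0]], [0.65, [0, 0, 0.005], [0, 0, 0]], [0.65, [0, 0, 0], [0, 0, 0]]])

```text
time: 7.12
eef_pos: [0.5598, -0.2468, -0.0067]
tcp_rot: [0.788, 0.615, -0.001, -0.001]
contact_force: [0.6, -0.3, 0.1]
opening: 0.646
finger_force: 0.0
```

>>> move_arm(moves=[[0.65, [0, 0, 0.004], [0, 0, 0]], [0.65, [0, 0, 0.004], [0, 0, 0]], [0.65, [0, 0, 0.004], [0, 0, 0]], [0.65, [0, 0, 0.003], [0, 0, 0]], [0.65, [0, 0, 0.002], [0, 0, 0]], [0.65, [0, 0, 0], [0, 0, 0]], [0.65, [0, 0, 0], [0, 0, 0]], [0.65, [0, 0, 0], [0, 0, 0]], [0.65, [0, 0, 0], [0, 0, 0]], [0.65, [0, 0, 0], [0, 0, 0]]])

```text
time: 7.95
eef_pos: [0.5612, -0.2477, -0.0215]
tcp_rot: [0.788, 0.615, 0.0, 0.0]
contact_force: [0.2, -0.4, -0.2]
opening: 0.65
finger_force: 0.0
```

Reached TCP z -0.0215 with no contact, which confirms the offset. Closing now.

>>> move_arm(moves=[[0.4, [0, 0, 0], [0, 0, 0]], [0.3, [0, 0, 0], [0, 0, 0]], [0.2, [0, 0, 0], [0, 0, 0]], [0.1, [0, 0, 0], [0, 0, 0]], [0, [0, 0, 0], [0, 0, 0]], [0, [0, 0, 0], [0, 0, 0]], [0, [0, 0, 0], [0, 0, 0]], [0, [0, 0, 0], [0, 0, 0]], [0, [0, 0, 0], [0, 0, 0]], [0, [0, 0, 0], [0, 0, 0]]], grip_force=70)

```text
time: 8.78
eef_pos: [0.5608, -0.2475, -0.0215]
tcp_rot: [0.788, 0.615, -0.0, -0.0]
contact_force: [-3.8, 1.0, 5.1]
opening: 0.285
finger_force: 68.6
```

```bash
python3 - <<'E'
from h import *
delta([.562,-.2475,.1],76.0)
print(get_state()["finger_force"])
E
```

```text
t 8.78 pos [ 0.5608 -0.2475 -0.0215] xhead 75.97 F [-3.8  1.   5.1] op 0.285 tilt [ 0.e+00 -6.e-04 -1.e+00]
shift tool [ 0.0003  0.0011 -0.1215]
turn z -0.0005
68.62786531448364
```

>>> move_arm(moves=[[0, [0, 0, -0.005], [0, 0, 0]], [0, [0, 0, -0.01], [0, 0, 0]], [0, [0, 0, -0.015], [0, 0, 0]], [0, [0, 0, -0.02], [0, 0, 0]], [0, [0, 0, -0.02], [0, 0, 0]], [0, [0, 0, -0.02], [0, 0, 0]], [0, [0, 0, -0.02], [0, 0, 0]], [0, [0, 0, -0.01], [0, 0, 0]], [0, [0, 0, 0], [0, 0, 0]], [0, [0, 0, 0], [0, 0, 0]]])

```text
time: 9.62
eef_pos: [0.5612, -0.2476, 0.0986]
tcp_rot: [0.788, 0.615, 0.0, 0.001]
contact_force: [0.1, -0.2, -1.8]
opening: 0.282
finger_force: 68.6
```

```bash
python3 - <<'E'
from h import *
s=get_state();im=read_camera("wrist");a=read_camera("scene");b=read_camera("side");c=cam("wrist",s)
delta([.5537,.1868,.1],85.1)
red=((0,140,80),(8,255,255));rs=[]
for n,i,k in(("wrist",im,c),("scene",a,cam("scene")),("side",b,cam("side"))):
  for p,A,q in blobs(i,*red,(0,0,560,420),12)[0]:
    o,d=ray(k,p)
    q0=plane(k,p,.165)
    if np.linalg.norm(q0[:2]-[.567,-.222])<.04:print(n,p.round(1),A,q,q0.round(4))
o=np.zeros((300,800,3),np.uint8)
o[:,:400]=cv2.resize(im[:,:,::-1],(400,300));o[:,400:]=cv2.resize(b[180:300,260:420,::-1],(400,300))
cv2.imwrite("pics/c5.png",o)
E
```

```text
t 9.77 pos [ 0.5599 -0.2469  0.0963] xhead 75.96 F [-0.3  0.3 -0.9] op 0.287 tilt [ 0.0011 -0.003  -1.    ]
shift tool [ 0.4192 -0.1112 -0.003 ]
turn z -0.1596
wrist [279.9 252.9] 1050 [251 237  58  28] [ 0.5688 -0.2232  0.165 ]
scene [182.6 221.5] 38 [181 216   5  12] [ 0.5729 -0.2199  0.165 ]
```

View pics/c5.png

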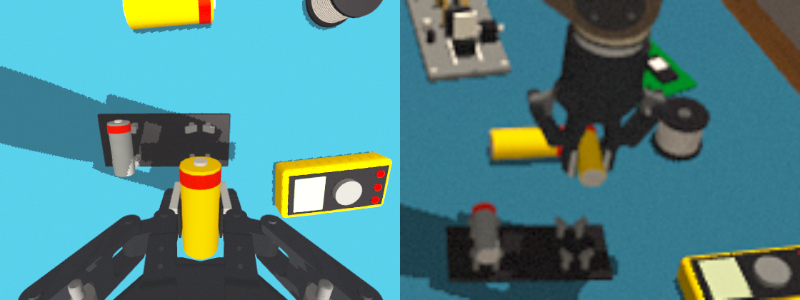

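The side crop shows the yellow cell held level between the fingers, band forward, and the grey cell undisturbed in the rack. Carrying it to the jig.

>>> move_arm(moves=[[0, [0.02, -0.0053, -0.0015], [0, 0, 0]], [0, [0.039, -0.0104, -0.0015], [0, 0, 0]], [0, [0.039, -0.0104, 0], [0, 0, 0]], [0, [0.039, -0.0104, 0], [0, 0, 0]], [0, [0.039, -0.0104, 0], [0, 0, 0]], [0, [0.039, -0.0104, 0], [0, 0, 0]], [0, [0.039, -0.0104, 0], [0, 0, 0]], [0, [0.039, -0.0104, 0], [0, 0, 0]], [0, [0.039, -0.0104, 0], [0, 0, 0]], [0, [0.039, -0.0104, 0], [0, 0, 0]]])

```text
time: 10.6
eef_pos: [0.5537, 0.1383, 0.0997]
tcp_rot: [0.788, 0.615, -0.001, -0.001]
contact_force: [1.5, -0.1, -1.3]
opening: 0.284
finger_force: 68.7
```

>>> move_arm(moves=[[0, [0.03, -0.008, 0], [0, 0, 0]], [0, [0.015, -0.004, 0], [0, 0, 0]], [0, [0, 0, 0], [0, 0, -0.08]], [0, [0, 0, 0], [0, 0, -0.0796]], [0, [0, 0, 0], [0, 0, 0]], [0, [0, 0, 0], [0, 0, 0]], [0, [0, 0, 0], [0, 0, 0]], [0, [0, 0, 0], [0, 0, 0]], [0, [0, 0, 0], [0, 0, 0]], [0, [0, 0, 0], [0, 0, 0]]])

```text
time: 11.43
eef_pos: [0.5543, 0.1827, 0.1012]
tcp_rot: [0.737, 0.676, -0.0, -0.0]
contact_force: [-0.5, -0.1, -1.3]
opening: 0.287
finger_force: 68.7
```

```bash
python3 - <<'E'
from h import *
delta([.5537,.1868,.1],85.1)
s=get_state();im=read_camera("wrist");c=cam("wrist",s)
for z,col,r,roi in((.0,"red",((0,140,80),(8,255,255)),(200,100,360,300)),(.055,"brass",((14,80,60),(32,255,255)),(200,100,360,400)),(.165,"yel",((20,150,150),(34,255,255)),(230,150,330,400))):
  for p,A,q in blobs(im,*r,roi,25)[0]:print(col,p.round(1),A,q,plane(c,p,.055).round(4),plane(c,p,.165).round(4))
cv2.imwrite("pics/w5.png",im[:,:,::-1])
E
```

```text
t 11.43 pos [0.5543 0.1827 0.1012] xhead 85.05 F [-0.5 -0.1 -1.3] op 0.287 tilt [ 0.e+00 -1.e-04 -1.e+00]
shift tool [ 0.0041 -0.001   0.0012]
turn z -0.0009
red [276.8 153. ] 925 [254 143  47  21] [0.5575 0.2332 0.055 ] [0.5602 0.2489 0.165 ]
red [280.1 252.8] 1079 [251 235  59  31] [0.5527 0.149  0.055 ] [0.5577 0.2063 0.165 ]
brass [258.1 181.9] 206 [251 169  15  22] [0.541  0.2121 0.055 ] [0.5518 0.2383 0.165 ]
brass [296.4 181.9] 190 [290 169  14  22] [0.5708 0.2095 0.055 ] [0.5669 0.237  0.165 ]
brass [279.8 232.5] 1138 [251 216  59  30] [0.5541 0.1678 0.055 ] [0.5584 0.2158 0.165 ]
brass [280.1 309.2] 5032 [252 257  57 106] [0.5476 0.0911 0.055 ] [0.5551 0.177  0.165 ]
yel [257.9 182.7] 139 [252 174  13  16] [0.5407 0.2115 0.055 ] [0.5517 0.2379 0.165 ]
yel [296.4 182.9] 132 [290 176  13  14] [0.5707 0.2087 0.055 ] [0.5668 0.2366 0.165 ]
yel [279.9 233.1] 1004 [252 217  58  29] [0.5541 0.1672 0.055 ] [0.5585 0.2155 0.165 ]
yel [280.2 309.7] 4862 [252 257  57 106] [0.5477 0.0904 0.055 ] [0.5552 0.1767 0.165 ]
```

View pics/w5.png

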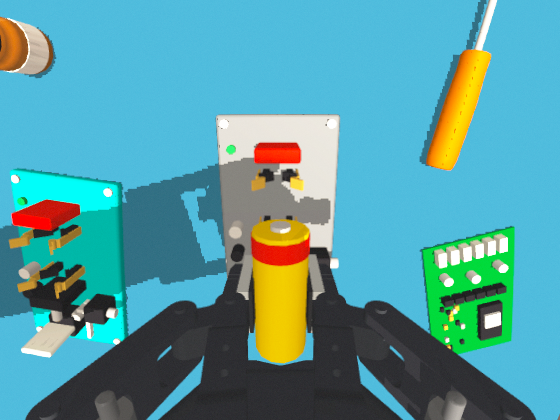

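The picture shows the cell above the jig at (280,290), band towards the red stop at (277,153). The +y clips are at (258,182) and (296,182). In tool coordinates the seat is about +4.2 mm in x and -2.2 mm in y from the cell. I'll correct that and go down to the lips.

>>> move_arm(moves=[[0, [0.0042, -0.0022, 0], [0, 0, 0]], [0, [0, 0, 0.015], [0, 0, 0]], [0, [0, 0, 0.02], [0, 0, 0]], [0, [0, 0, 0.02], [0, 0, 0]], [0, [0, 0, 0.015], [0, 0, 0]], [0, [0, 0, 0.01], [0, 0, 0]], [0, [0, 0, 0.01], [0, 0, 0]], [0, [0, 0, 0.005], [0, 0, 0]], [0, [0, 0, 0], [0, 0, 0]], [0, [0, 0, 0], [0, 0, 0]]])

```text
time: 12.32
eef_pos: [0.5528, 0.1874, 0.0066]
tcp_rot: [0.737, 0.676, 0.0, 0.0]
contact_force: [-0.5, 0.3, -0.7]
opening: 0.282
finger_force: 68.7
```

```bash
python3 - <<'E'
from h import *
delta([.5537,.1868,0],85.1)
s=get_state();im=read_camera("wrist")
for col,r in(("red",((0,140,80),(8,255,255))),("brass",((14,80,60),(32,255,255)))):
  for p,A,q in blobs(im,*r,(200,60,360,330),25)[0]:print(col,p.round(1),A,q)
E
```

```text
t 12.32 pos [0.5528 0.1874 0.0066] xhead 85.11 F [-0.5  0.3 -0.7] op 0.282 tilt [ 1.e-04  6.e-04 -1.e+00]
shift tool [-0.0005  0.0009  0.0066]
turn z 0.0001
red [279.2 189. ] 2968 [241 168  78  42]
red [279.8 253. ] 1063 [251 237  59  29]
brass [279.1 233.9] 1863 [237 209  86  45]
brass [280.  295.4] 3620 [252 257  57  73]
```

>>> move_arm(moves=[[0, [0, 0, 0.003], [0, 0, 0]], [0, [0, 0, 0.003], [0, 0, 0]], [0, [0, 0, 0.003], [0, 0, 0]], [0, [0, 0, 0.003], [0, 0, 0]], [0, [0, 0, 0.003], [0, 0, 0]], [0, [0, 0, 0.002], [0, 0, 0]], [0, [0, 0, 0.002], [0, 0, 0]], [0, [0, 0, 0.001], [0, 0, 0]], [0, [0, 0, 0], [0, 0, 0]], [0, [0, 0, 0], [0, 0, 0]]])

```text
time: 13.2
eef_pos: [0.5526, 0.1879, -0.0135]
tcp_rot: [0.737, 0.676, 0.001, -0.0]
contact_force: [-0.1, 2.2, -0.2]
opening: 0.281
finger_force: 68.7
```

>>> move_arm(moves=[[0, [0, 0, 0.002], [0, 0, 0]], [0, [0, 0, 0.001], [0, 0, 0]], [0, [0, 0, 0.001], [0, 0, 0]], [0, [0, 0, 0.001], [0, 0, 0]], [0, [0, 0, 0], [0, 0, 0]], [0, [0, 0, 0], [0, 0, 0]], [0, [0, 0, 0], [0, 0, 0]], [0, [0, 0, 0], [0, 0, 0]], [0, [0, 0, 0], [0, 0, 0]], [0, [0, 0, 0], [0, 0, 0]]])

```text
time: 14.03
eef_pos: [0.5525, 0.187, -0.0176]
tcp_rot: [0.737, 0.676, -0.001, -0.0]
contact_force: [-4.0, -0.0, 9.1]
opening: 0.287
finger_force: 69.8
```

```bash
python3 - <<'E'
from h import *
delta([.5537,.1868,-.0175],85.1)
im=read_camera("wrist");a=read_camera("scene")
for col,r in(("red",((0,140,80),(8,255,255))),("brass",((14,80,60),(32,255,255)))):
  for p,A,q in blobs(im,*r,(200,60,360,330),25)[0]:print(col,p.round(1),A,q)
E
```

```text
t 14.03 pos [ 0.5525  0.187  -0.0176] xhead 85.11 F [-4.  -0.   9.1] op 0.287 tilt [-7.e-04 -1.e-03 -1.e+00]
shift tool [-0.0001  0.0012 -0.0001]
turn z 0.0002
red [279.6 203.2] 4392 [233 177  94  52]
red [279.9 252.7] 1005 [250 234  61  32]
brass [279.9 278.2] 5914 [228 228 105 102]
```

>>> move_arm(moves=[[0, [0, 0, 0.001], [0, 0, 0]], [0, [0, 0, 0.001], [0, 0, 0]], [0, [0, 0, 0.001], [0, 0, 0]], [0, [0, 0, 0], [0, 0, 0]], [0, [0, 0, 0], [0, 0, 0]], [0, [0, 0, 0], [0, 0, 0]], [0, [0, 0, 0], [0, 0, 0]], [0, [0, 0, 0], [0, 0, 0]], [0, [0, 0, 0], [0, 0, 0]], [0, [0, 0, 0], [0, 0, 0]]])

```text
time: 14.97
eef_pos: [0.5525, 0.187, -0.0178]
tcp_rot: [0.736, 0.676, -0.001, -0.001]
contact_force: [-12.2, -3.1, 24.2]
opening: 0.287
finger_force: 71.4
```

Pushing further only raised the force to 24 N, and z stayed at -0.0178. That's a hard stop, so the cell is seated. Releasing and rising.

>>> move_arm(moves=[[0, [0, 0, -0.0025], [0, 0, 0]], [0.35, [0, 0, 0], [0, 0, 0]], [0.45, [0, 0, 0], [0, 0, 0]], [0.55, [0, 0, 0], [0, 0, 0]], [0.55, [0, 0, 0], [0, 0, 0]], [0.55, [0, 0, 0], [0, 0, 0]], [0.55, [0, 0, 0], [0, 0, 0]], [0.55, [0, 0, -0.01], [0, 0, 0]], [0.55, [0, 0, -0.02], [0, 0, 0]], [0.55, [0, 0, -0.03], [0, 0, 0]]])

```text
time: 15.8
eef_pos: [0.5498, 0.1869, 0.0389]
tcp_rot: [0.737, 0.676, -0.003, -0.002]
contact_force: [0.2, -0.2, -0.6]
opening: 0.548
finger_force: 0.0
```

>>> move_arm(moves=[[0, [0, 0, -0.025], [0, 0, 0]], [0, [-0.03, 0, 0], [0, 0, 0]], [0, [-0.03, 0, 0], [0, 0, 0]], [0, [-0.03, 0, 0], [0, 0, 0]], [0, [-0.02, 0, 0], [0, 0, 0]], [0, [0, 0, 0], [0, 0, 0]], [0, [0, 0, 0], [0, 0, 0]], [0, [0, 0, 0], [0, 0, 0]], [0, [0, 0, 0], [0, 0, 0]], [0, [0, 0, 0], [0, 0, 0]]])

```text
time: 16.63
eef_pos: [0.5431, 0.0787, 0.0658]
tcp_rot: [0.736, 0.677, 0.0, -0.0]
contact_force: [-0.5, -0.6, 0.1]
opening: 0.0
finger_force: 0.0
```

```bash
python3 - <<'E'
from plate import *
delta([.5537,.1868,.04],85.1)
s=get_state();im=read_camera("wrist");c=cam("wrist",s);pickle.dump((s,im),open("w6.pkl","wb"))
a=read_camera("scene");b=read_camera("side")
o=np.zeros((600,800,3),np.uint8)
o[:300,:400]=cv2.resize(im[:,:,::-1],(400,300))
o[:300,400:]=cv2.resize(a[190:280,290:410,::-1],(400,300),interpolation=cv2.INTER_CUBIC)
o[300:,:400]=cv2.resize(b[130:220,220:340,::-1],(400,300),interpolation=cv2.INTER_CUBIC)
cv2.imwrite("pics/c7.png",o)
seat=np.array([.5537,.1868]);y=np.array([np.cos(np.radians(85.1)),np.sin(np.radians(85.1))]);x=np.array([y[1],-y[0]])
for n,i,k,roi in(("wrist",im,c,(180,0,380,300)),("scene",a,cam("scene"),(330,215,380,250)),("side",b,cam("side"),(262,160,300,210))):
  for col,r,z in(("red",((0,140,80),(8,255,255)),.05),("yel",((20,150,100),(34,255,255)),.05)):
    for p,A,q in blobs(i,*r,roi,15)[0]:
      w=plane(k,p,z)[:2]-seat;print(n,col,p.round(1),A,q,"jig xy",(w@x).round(4),(w@y).round(4))
E
```

```text
t 16.63 pos [0.5431 0.0787 0.0658] xhead 85.19 F [-0.5 -0.6  0.1] op 0.0 tilt [ 1.e-04  1.e-04 -1.e+00]
shift tool [0.1086 0.0015 0.0258]
turn z 0.0016
wrist red [280.5  11.6] 834 [253   0  56  25] jig xy 0.0001 0.0282
wrist yel [280.8   4.1] 162 [260   0  42  10] jig xy 0.0003 0.0321
wrist yel [280.5  67.5] 4810 [245  11  72 109] jig xy 0.0001 -0.002
scene red [371.3 232.3] 105 [368 223   8  20] jig xy 0.0067 0.0451
scene red [365.  229.5] 18 [364 227   3   6] jig xy -0.0018 0.0301
scene yel [352.4 231.4] 207 [342 227  22  10] jig xy 0.0039 -0.0022
side yel [279.8 178. ] 65 [276 173   9  10] jig xy -0.0043 -0.0065
```

View pics/c7.png

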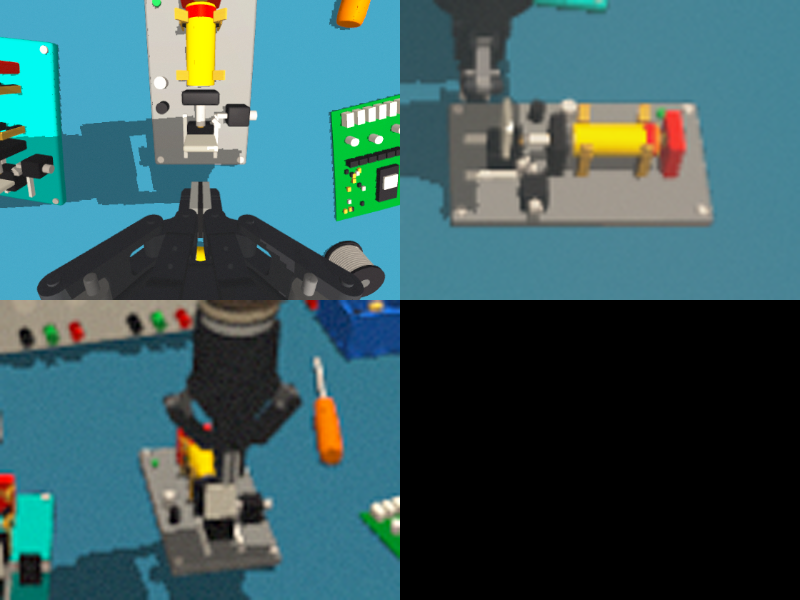

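The crops show the cell held level by both clip pairs, its band next to the red stop. The scene crop has the cell at (610,138) and the stop at (675,145), and the slide is still back. Now going down behind the tab with shut fingers.

>>> move_arm(moves=[[0, [-0.006, 0.001, 0], [0, 0, 0]], [0, [0, 0, 0.015], [0, 0, 0]], [0, [0, 0, 0.015], [0, 0, 0]], [0, [0, 0, 0.013], [0, 0, 0]], [0, [0, 0, 0.01], [0, 0, 0]], [0, [0, 0, 0], [0, 0, 0]], [0, [0, 0, 0], [0, 0, 0]], [0, [0, 0, 0], [0, 0, 0]], [0, [0, 0, 0], [0, 0, 0]], [0, [0, 0, 0], [0, 0, 0]]])

```text
time: 17.62
eef_pos: [0.5443, 0.0716, 0.0137]
tcp_rot: [0.737, 0.676, 0.001, 0.001]
contact_force: [1.0, -1.1, -0.9]
opening: -0.0
finger_force: 0.0
```

>>> move_arm(moves=[[0, [0.002, 0, 0], [0, 0, 0]], [0, [0.002, 0, 0], [0, 0, 0]], [0, [0.002, 0, 0], [0, 0, 0]], [0, [0.002, 0, 0], [0, 0, 0]], [0, [0.002, 0, 0], [0, 0, 0]], [0, [0.002, 0, 0], [0, 0, 0]], [0, [0.002, 0, 0], [0, 0, 0]], [0, [0.002, 0, 0], [0, 0, 0]], [0, [0.002, 0, 0], [0, 0, 0]], [0, [0.002, 0, 0], [0, 0, 0]]])

```text
time: 18.45
eef_pos: [0.5452, 0.0915, 0.0127]
tcp_rot: [0.736, 0.676, -0.0, 0.0]
contact_force: [-1.1, -4.9, 0.8]
opening: 0.0
finger_force: 2.1
```

>>> move_arm(moves=[[0, [0.002, 0, 0], [0, 0, 0]], [0, [0.002, 0, 0], [0, 0, 0]], [0, [0.002, 0, 0], [0, 0, 0]], [0, [0.002, 0, 0], [0, 0, 0]], [0, [0.002, 0, 0], [0, 0, 0]], [0, [0.002, 0, 0], [0, 0, 0]], [0, [0.001, 0, 0], [0, 0, 0]], [0, [0.001, 0, 0], [0, 0, 0]], [0, [0.001, 0, 0], [0, 0, 0]], [0, [0, 0, 0], [0, 0, 0]]])

```text
time: 19.28
eef_pos: [0.5462, 0.1044, 0.0128]
tcp_rot: [0.736, 0.677, -0.002, 0.001]
contact_force: [-2.3, -9.2, 2.3]
opening: -0.001
finger_force: 4.6
```

>>> move_arm(moves=[[0, [0.001, 0, 0], [0, 0, 0]], [0, [0.001, 0, 0], [0, 0, 0]], [0, [0.001, 0, 0], [0, 0, 0]], [0, [0, 0, 0], [0, 0, 0]], [0, [0, 0, 0], [0, 0, 0]], [0, [0, 0, 0], [0, 0, 0]], [0, [0, 0, 0], [0, 0, 0]], [0, [0, 0, 0], [0, 0, 0]], [0, [0, 0, 0], [0, 0, 0]], [0, [0, 0, 0], [0, 0, 0]]])

```text
time: 20.12
eef_pos: [0.5465, 0.1073, 0.0128]
tcp_rot: [0.736, 0.677, -0.002, 0.001]
contact_force: [-1.7, -8.9, 1.4]
opening: 0.002
finger_force: 4.6
```

>>> move_arm(moves=[[0, [0.001, 0, 0], [0, 0, 0]], [0, [0.001, 0, 0], [0, 0, 0]], [0, [0.001, 0, 0], [0, 0, 0]], [0, [0, 0, 0], [0, 0, 0]], [0, [0, 0, 0], [0, 0, 0]], [0, [0, 0, 0], [0, 0, 0]], [0, [0, 0, 0], [0, 0, 0]], [0, [0, 0, 0], [0, 0, 0]], [0, [0, 0, 0], [0, 0, 0]], [0, [0, 0, 0], [0, 0, 0]]])

```text
time: 20.95
eef_pos: [0.5466, 0.1089, 0.0128]
tcp_rot: [0.736, 0.677, -0.003, 0.002]
contact_force: [-2.3, -13.8, 3.5]
opening: -0.0
finger_force: 6.9
```

The force has climbed to 13.8 N and the tool barely moves, so the slide is at its stop. Backing off, then checking it stays latched.

>>> move_arm(moves=[[0, [-0.003, 0, 0], [0, 0, 0]], [0, [-0.003, 0, 0], [0, 0, 0]], [0, [-0.003, 0, 0], [0, 0, 0]], [0, [-0.003, 0, 0], [0, 0, 0]], [0, [-0.01, 0, 0], [0, 0, 0]], [0, [-0.015, 0, 0], [0, 0, 0]], [0, [0, 0, -0.03], [0, 0, 0]], [0, [0, 0, -0.03], [0, 0, 0]], [0, [0, 0, -0.03], [0, 0, 0]], [0, [0, 0, 0], [0, 0, 0]]])

```text
time: 21.78
eef_pos: [0.5486, 0.0754, 0.1099]
tcp_rot: [0.737, 0.676, 0.005, 0.004]
contact_force: [1.8, 0.0, 1.3]
opening: 0.003
finger_force: 0.0
```

```bash
python3 - <<'E'
from plate import *
delta([.5537,.1868,.04],85.1)
s=get_state();im=read_camera("wrist");c=cam("wrist",s);a=read_camera("scene");b=read_camera("side")
seat=np.array([.5537,.1868]);y=np.array([np.cos(np.radians(85.1)),np.sin(np.radians(85.1))]);x=np.array([y[1],-y[0]])
for n,i,k,roi in(("wrist",im,c,(180,0,380,300)),("scene",a,cam("scene"),(300,215,390,262)),):
  for col,r,z in(("red",((0,140,80),(8,255,255)),.05),("yel",((20,150,100),(34,255,255)),.05),("white",((0,0,175),(180,60,255)),.075)):
    for p,A,q in blobs(i,*r,roi,12)[0]:
      w=plane(k,p,z)[:2]-seat;print(n,col,p.round(1),A,q,"jig xy",(w@x).round(4),(w@y).round(4))
s6,i6=pickle.load(open("w6.pkl","rb"));k=cam("wrist",s6)
for p,A,q in blobs(i6,(0,0,175),(180,60,255),(180,0,380,300),12)[0]:
  w=plane(k,p,.075)[:2]-seat;print("before white",p.round(1),A,q,(w@x).round(4),(w@y).round(4))
a0=cv2.imread("pics/scene.png")[:,:,::-1].copy()
for p,A,q in blobs(a0,(0,0,175),(180,60,255),(300,215,390,262),12)[0]:print("before scene white",p.round(1),A,q)
d=cv2.absdiff(a0,a).max(2);m=cv2.threshold(d,60,255,0)[1]
n,l,st,ce=cv2.connectedComponentsWithStats(cv2.morphologyEx(m,cv2.MORPH_OPEN,np.ones((3,3))))
print("changed",[(st[i].tolist()) for i in range(1,n) if st[i,4]>20])
E
```

```text
t 21.78 pos [0.5486 0.0754 0.1099] xhead 85.11 F [1.8 0.  1.3] op 0.003 tilt [ 0.0011  0.0128 -0.9999]
shift tool [ 0.1114 -0.0053  0.07  ]
turn z 0.0001
wrist red [271.1  15. ] 1307 [245   0  52  37] jig xy 0.0003 0.0356
wrist yel [271.2  15.1] 53 [264  13  15   5] jig xy 0.0003 0.0356
wrist yel [271.7  20.9] 83 [255  19  34   6] jig xy 0.0007 0.0318
wrist yel [271.3  71.7] 3125 [242  27  59  87] jig xy 0.0001 -0.0023
wrist yel [272.  116.9] 27 [269 115   7   5] jig xy 0.0003 -0.0347
wrist yel [272.3 149.9] 57 [269 146   7   9] jig xy 0.0004 -0.0602
wrist white [275.7  92.2] 14291 [207   0 130 209] jig xy 0.0033 -0.018
wrist white [334.  149.2] 96 [330 144   9  12] jig xy 0.0451 -0.0564
wrist white [225.  204.2] 40 [222 201   7   7] jig xy -0.0356 -0.0976
wrist white [273.1 293.2] 18 [269 292   7   5] jig xy 0.0002 -0.1777
wrist white [286.9 293.2] 18 [285 292   7   5] jig xy 0.0121 -0.1778
scene red [371.3 232.3] 105 [368 223   8  20] jig xy 0.0067 0.0451
scene red [365.  229.5] 18 [364 227   3   6] jig xy -0.0018 0.0301
scene yel [352.4 231.4] 207 [342 227  22  10] jig xy 0.0039 -
[... 486 characters left out ...]
 [286.9 293.2] 18 [285 292   7   5] 0.0047 -0.1438
before scene white [322.  224.1] 30 [321 219   3  11]
before scene white [340.4 221.3] 15 [338 220   6   4]
before scene white [312.  230.5] 14 [309 230   7   2]
before scene white [330.3 231. ] 23 [327 230   8   3]
before scene white [316.6 241.7] 37 [309 241  16   3]
changed [[294, 0, 30, 46, 682], [510, 0, 50, 31, 848], [317, 2, 32, 49, 1123], [236, 22, 8, 18, 118], [489, 32, 64, 58, 1640], [284, 44, 65, 164, 5229], [242, 63, 6, 5, 25], [287, 67, 4, 18, 58], [292, 73, 3, 16, 48], [404, 119, 5, 6, 25], [385, 122, 10, 9, 65], [408, 129, 6, 8, 35], [308, 205, 7, 7, 38], [320, 220, 4, 10, 33], [342, 227, 26, 10, 216], [169, 241, 28, 12, 256]]
```

The tab in the scene view moved from u=322 to 327.7, about 14 mm, and it stays there with the fingers away, so the slide is latched. The cell is still at (352.4,231.4), and the change mask shows no bystander has moved. Handing in.

```bash
python3 -c "
from plant import *
print(sign_off())"
```

```text
the job is handed in; nothing more can be done
None
```

I handed the job in at about 22 s on the clock: the yellow cell is pressed home with its plus end to the red stop, the contact slide is latched about 14 mm in, and the grey cell and bystanders did not move in the camera check. `sign_off()` gave no verdict, and I could not read the probe joint directly.

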